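Open the child-proof dental cabinet

TASK

Get the little dental cabinet open for the next patient. First take the green bottle out of the door's way and stand it upright in the free part of the yellow tray; then slide the red bolt grip fully to its end stop away from the door, draw the door out until its hidden safety catch stops it, reach down into the gap from above, press the orange catch down and, still pressing, bring the door open, and leave it wide open, about square to the cabinet. Do not knock over the green bottle or push or tip the other things standing around.

Things in the scene. Friction and masses are not known exactly. Their poses are not given: they have to be found in the camera images.
- cabinet: White cabinet fixed to the worktop, 300 wide (its y), 200 deep, flat top at height 200. Origin: on the worktop, middle of the carcass front plane; +x points into it, its front (-x) to the robot. Navy door 200 wide, 15 thick, top at height 198, covers y -70 to +130, hinge at x 0, y +130; shut, its front face is at x -16. A fixed jamb fills the front from y -72 to -150, front face at x -16.
- bolt (a joint): Steel bolt on the front of the jamb; its tongue lies across the free edge of the shut door and holds it. 0 = fully locked, 0.055 m = end stop, unlocked; grows as the bolt moves to the cabinet's -y, away from the door. Slides with about 2 N and stays where it is left.
- bolt_grip (a point): Middle of the top face of the bolt's red grip: an upright block 32 deep (cabinet x) by 16 wide (cabinet y) by 55 tall, top at height 211; its back stands about 22 in front of the jamb. Free for fingers on both y sides.
- door (a joint): Door angle, 0 = shut; grows as the free edge swings out to the cabinet's -x (clockwise from above); range 0 to 1.75 rad. Slight hinge friction (0.06 N m): it stays where it is left. With the catch up it stops at about 0.28 rad; there is then a gap of about 45, open from above, between the door and the rail along the carcass front.
- door_hinge (a point): Point on the hinge axis at height 200.
- door_handle (a point): Top of the vertical part of the steel D-handle on the door: round bar 14 thick, upright from height 109 to 193, its axis 40 in front of the door's front face (56 in front of the hinge plane) and 145 from the hinge axis. Free for fingers on both sides.
- catch (a joint): Orange catch on the door's inner face: 0 = up (hooked), grows as it is pushed straight down, stop at 0.014 m. Spring: 1.5 N at first, 5 N at the stop. Pushed down more than about 0.009 it passes under the rail; it must be kept down until the door is at about 0.45 rad, then springs back by itself.
- catch_pad (a point): Where to press: top of the orange tongue, 22 inside the door's inner face, 165 from the hinge axis, 18 below the cabinet top when up. Tongue 30 wide, sticks 72 straight inward from the door; a barb on its inner end hooks behind an aluminium rail (x 0 to 10, height 185 to 200) along the carcass front. Hidden while the door is shut; seen from above in the gap when the door stands ajar.
- bottle: Loose green bottle, 0.2 kg, 152 high, body 52 diameter up to height 95, neck, round cap 32 diameter from height 114 to 152. Stands upright in the door's swing. Origin: centre of its underside, z up.
- tray: Open yellow tray, heavy, fixed: 200 (its x) by 140 (its y), rim 22 high, walls and floor 5 thick. Origin: centre of its underside. A purple bur block stands in its -x half; the +x half is free.
- purple_block: Purple bur block 62 x 40 x 34 with short steel pins (52 high in all), in the tray. Origin: centre of underside. Leave it where it is. 
- blue_block: Blue bur block 62 x 40 x 34 with short steel pins (52 high in all), in front of the cabinet's jamb. Origin: centre of underside. Leave it where it is. 
- dropper: Dark brown dropper bottle with black cap, 38 diameter, 82 high, in front of the jamb. Origin: centre of underside. Leave it where it is. 
- spray_can: Blue and white spray can with red cap, 64 diameter, 180 high, to the right of the cabinet. Origin: centre of underside. Leave it where it is. 
- glove_box: White glove box 120 (its x) x 235 (its y) x 75, left of the cabinet. Origin: centre of underside. Leave it where it is. 

How it is judged:
By the outcome, as a careful person would: the job done as asked, in the order asked, and still so for the second after the job is handed in, with the robot touching nothing.
It also fails if it takes over 64 s, if anything falls off the work surface, if the arm or the gripper's body presses on something with over 40 N, if the wrist force passes 120 N, or if a joint passes its speed limit or range.

ROBOT

A 6-joint arm with a two-finger parallel gripper is mounted at the origin on the work surface. World frame = base frame: x ahead of the robot, y to its left, z up, the work surface at z = 0. Lengths are in m, angles in rad, forces in N, time in s.
With the tool pointing down it reaches from about 0.25 to 0.725 m from the base axis. Payload 4 kg.
Tool frame: the origin (TCP) lies at the very end of the fingers, on their centre line; the grasp point (between the pads) lies 19 mm behind it; z points along the fingers, y is the line along which they close (so a half turn about z gives the same grasp; the last joint's range is limited). The gripper opens to 85 mm and grips with 20 to 120 N. Pads are 22 mm wide; open, the fingers measure 114 mm over their backs; the gripper's body (76 mm by 85 mm) begins 54 mm behind the grasp point. The pads swing forward as they close: fully open they stand 13 mm farther back than shut.
Start: joints at [-1.28, 0.241, 0.005, 1.335, 0, 1.571], TCP at [0.143, -0.479, 0.231] pointing down, gripper open.
Joint ranges: [-2.72, 2.72], [-1.05, 1.87], [-1.09, 1.28], [-1.99, 2.15], [-1.42, 1.44], [-3.14, 3.14]. Speed limits (rad/s): [2.79, 2.79, 3.14, 3.14, 3.14, 3.14].

INTERFACE

Orientations are given as a unit quaternion [x, y, z, w].
In Python, from workcell import bot gives the robot as it stands.
- The arm moves only by the tool carry_out, never from a script. Its argument "increments" is one flat list of numbers, 5 for each row, row after row: the finger opening in cm, from 0 to 8.54, then the shift along the tool's x, y, z in cm, then the turn about the tool's z in rad. A call has exactly 5 rows; each row shifts and turns the commanded pose from where the row before left it, along the tool's axes as they then stand; what a row does not reach is not made up. A row lasts 1/8 s, in which the tool goes at most 62.5 mm and 10.7 degrees, less where a joint would pass 70% of its speed; a pose out of reach is approached as far as the arm can. A call with a gripper value outside its range is refused whole. The fingers move at their own pace and stop on an object; the grip force is fixed at half the most. Time passes only in rows, so rows that do not move let the fingers close, or fill a call up. It gives the time, the measured TCP pose, the force, the opening and the grip force at its end, in the units of the state.
- bot.get_obs(): the state, without advancing time (a new reading comes with each control period).
- bot.camera(name): name is "scene" or "top"; returns a dict with "pixels" (384x512x3 uint8, blue, green, red), "range_z" (384x512 float32, m along the optical axis (not along the pixel's ray), 0 where there is no reading), "mtx" (3x3 intrinsics, pixels), "eye" and "attitude" of the camera in the world. Camera axes: x right, y down, z forward; pixel columns grow to the right and rows downward; lengths in m; the calibration is good to about 2 mm. A picture is of the moment at which its call begins.
- bot.job_done(): hands the job in; it is judged then, once.
Trained networks look in a picture, given as the dict that the camera call returned (one of the last four; its "shot" number tells which), for a name from the list of things; names that differ only in an ending like _2 or _b are one class to them, and where a whole thing is asked for, a point or a joint stands for the part that bears it (a point fixed in the world has none). Each returns a list of dicts, best first, with "p" (0 to 1); they miss things now and then, are a little off and sometimes report something else, mostly with a low value. They report only what shows in the picture. A call takes as long as a camera call.
- bot.find_in(picture, name): "xyz" ([x, y, z] in m, in the coordinates of the camera as it stood for that picture, good to about 4 mm: the middle of the surface that is visible of it).
- bot.regions_of(picture, name): "mask" (384x512 bool, what is visible of it).
- bot.place_of(picture, name): "xyz" ([x, y, z] in m, in the coordinates of the camera as it stood for that picture, good to about 4 mm: a listed point, or the origin of a listed thing).
The state is a dict: "clock": time; "joint_pos": joint angles; "joint_vel": joint speeds; "tau": joint torques, N m; "eef_pos": TCP position; "tool_rot": TCP orientation; "ft_force": force on the tool from outside, world axes, zero at the start; "ft_torque": the same for the moment, N m; "grip_width": finger opening in m; "grasp_force": force on a finger pad.
Only numpy, scipy, OpenCV 4.12 (cv2) and the standard library are available. Lean on these libraries where they do the work, as an engineer would, in place of code of your own. Each camera call takes 0.05 s, during which the arm holds its last target. There are 200 camera calls.

## Working session

There is one attempt and no reset: what is moved stays moved. The work goes in short steps, Python scripts to look and compute and a tool call to move; the robot and the scene stay as the last step left them, time stands still between calls to the robot, and variables do not carry over. Pictures are saved under pics/ and viewed, at most 10 in all, crops included, and the job is handed in when it is done.

Besides the shell and the picture viewer there is one more tool, called after "Emit:" in YAML: its name, and indented under it one key for each argument. carry_out: Moves the arm, as the interface text tells. Its arguments: {"type":"object","properties":{"increments":{"type":"array","items":{"type":"number"}}},"required":["increments"]}

```bash
mkdir -p pics; ls; cat > h.py <<'E'
import numpy as np, cv2
from workcell import bot
from scipy.spatial.transform import Rotation as R
np.set_printoptions(precision=4,suppress=True)
def Rm(a):
    a=np.array(a,float)
    return a if a.shape==(3,3) else R.from_quat(a).as_matrix()
def W(pic,p): return Rm(pic["attitude"])@np.array(p)+np.array(pic["eye"])
def place(pic,n,k=2):
    return [(round(d["p"],2),W(pic,d["xyz"])) for d in bot.place_of(pic,n)[:k]]
def cloud(pic,mask):
    v,u=np.nonzero(mask&(pic["range_z"]>0)); z=pic["range_z"][v,u]; K=np.array(pic["mtx"])
    P=np.c_[(u-K[0,2])/K[0,0]*z,(v-K[1,2])/K[1,1]*z,z]
    return P@Rm(pic["attitude"]).T+np.array(pic["eye"])
def pts(pic,n): return cloud(pic,bot.regions_of(pic,n)[0]["mask"])
def tool():
    o=bot.get_obs(); return np.array(o["eef_pos"]),Rm(o["tool_rot"]),o
def goto(p,zdir=None):
    t,Rt,o=tool(); print("clock",o["clock"],"tcp",t,"x",Rt[:,0],"z",Rt[:,2],"delta tool cm",Rt.T@(np.array(p)-t)*100)
E
python3 - <<'E'
from h import *
o=bot.get_obs(); print({k:np.round(v,3) for k,v in o.items()})
for c in ["top","scene"]:
    p=bot.camera(c); cv2.imwrite(f"pics/{c}0.png",p["pixels"]); print(c,p["eye"],p["attitude"],p["mtx"])
    for n in "cabinet bolt_grip door_hinge door_handle bottle tray purple_block blue_block dropper spray_can glove_box catch_pad".split():
        print(n,place(p,n))
E
```

```text
pics
{'clock': np.float64(0.0), 'joint_pos': array([-1.28 ,  0.241,  0.004,  1.335, -0.   ,  1.571]), 'joint_vel': array([-0.001,  0.001, -0.   , -0.001, -0.   ,  0.001]), 'tau': array([  0.001, -37.232,  25.241,   0.017,  -0.   ,  -0.   ]), 'eef_pos': array([ 0.143, -0.478,  0.23 ]), 'tool_rot': array([ 0.989,  0.145, -0.   , -0.001]), 'ft_force': array([ 0.001,  0.275, -0.108]), 'ft_torque': array([ 0.045,  0.034, -0.011]), 'grasp_force': np.float64(0.0), 'grip_width': np.float64(0.085)}
top [0.3352 0.0755 1.4011] [ 0.7096 -0.6992  0.0705 -0.0518] [[413.0112   0.     258.9369]
 [  0.     413.0112 190.2718]
 [  0.       0.       1.    ]]
cabinet [(0.85, array([0.6404, 0.0258, 0.0001])), (0.54, array([ 0.4337, -0.4087,  0.0063]))]
bolt_grip [(0.77, array([ 0.5917, -0.0661,  0.2096]))]
door_hinge []
door_handle [(0.86, array([0.587 , 0.0083, 0.1956]))]
bottle [(0.78, array([0.5107, 0.0649, 0.0016]))]
tray [(0.67, array([ 0.421 , -0.3515,  0.0032]))]
purple_block [(0.63, array([ 0.4314, -0.4053,  0.007 ])), (0.25, array([ 0.5807, -0.0839, -0.0018]))]
blue_block [(0.5, array([ 0.581 , -
[... 380 characters left out ...]
,  0.0191, -0.0009]))]
bolt_grip [(0.89, array([ 0.595 , -0.0637,  0.2074]))]
door_hinge [(0.78, array([0.6374, 0.1491, 0.198 ]))]
door_handle [(0.66, array([0.585 , 0.0054, 0.1927])), (0.24, array([ 0.4191, -0.3545, -0.0058]))]
bottle [(0.76, array([ 0.5109,  0.0622, -0.0032]))]
tray [(0.66, array([ 0.4209, -0.3561, -0.0058])), (0.15, array([0.6415, 0.0204, 0.0008]))]
purple_block [(0.75, array([ 0.4326, -0.4144, -0.0007]))]
blue_block [(0.71, array([ 0.5796, -0.0908,  0.0001]))]
dropper [(0.79, array([ 0.4968, -0.0843, -0.0066]))]
spray_can [(0.55, array([ 0.6084, -0.3297, -0.0017]))]
glove_box [(0.82, array([ 0.5159,  0.4505, -0.0075]))]
catch_pad [(0.44, array([0.6351, 0.1524, 0.1956]))]
```

View pics/top0.png

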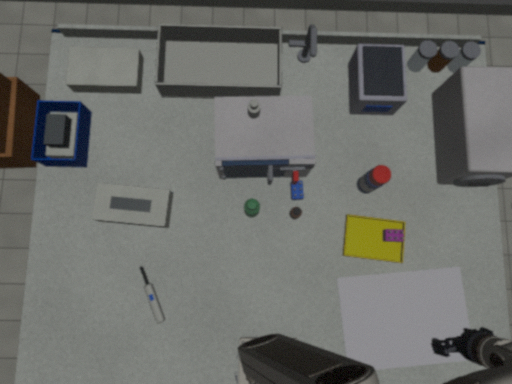

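View pics/scene0.png

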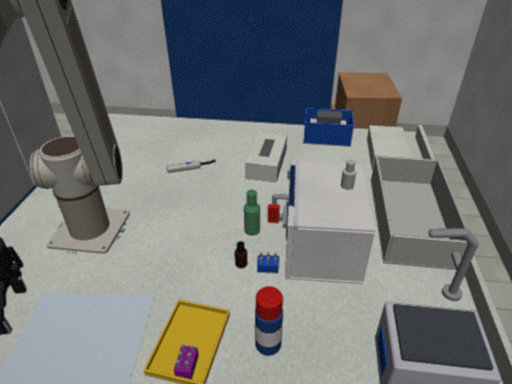

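```bash
python3 - <<'E'
from h import *
p=bot.camera("top")
allm=np.ones((384,512),bool); P=cloud(p,allm)
def rect(q,n):
    (c,s,a)=cv2.minAreaRect(q[:,:2].astype(np.float32)); print(n,len(q),np.array(c),np.array(s),a, cv2.boxPoints((c,s,a)).ravel())
c=pts(p,"cabinet"); c=c[(abs(c[:,2]-.2)<.006)]; rect(c,"cabtop")
q=P[(abs(P[:,2]-.2)<.006)&(P[:,0]>.6)&(P[:,0]<.86)&(P[:,1]>-.2)&(P[:,1]<.22)]; rect(q,"top all")
t=pts(p,"tray"); rect(t[t[:,2]<.03],"tray")
for n in ["purple_block","blue_block","dropper","bottle","bolt_grip","glove_box","spray_can"]:
    q=pts(p,n); zt=np.percentile(q[:,2],95); q=q[q[:,2]>zt-.008]; rect(q,n); print(zt)
E
```

```text
cabtop 6343 [0.7057 0.0309] [0.2711 0.2976] 1.810746192932129 [ 0.5655  0.1754  0.5749 -0.1221  0.8459 -0.1135  0.8365  0.1839]
top all 6515 [0.7201 0.0325] [0.2423 0.3009] 1.8107458353042603 [ 0.5942  0.1791  0.6037 -0.1217  0.8459 -0.114   0.8364  0.1867]
tray 2133 [ 0.4208 -0.3477] [0.2016 0.14  ] 83.45333862304688 [ 0.3397 -0.4398  0.4788 -0.4558  0.5018 -0.2555  0.3627 -0.2396]
purple_block 35 [ 0.4314 -0.4089] [0.0455 0.0265] 86.20211791992188 [ 0.4167 -0.4307  0.4432 -0.4325  0.4462 -0.3871  0.4197 -0.3854]
0.05453795793712368
blue_block 22 [ 0.5792 -0.0828] [0.0436 0.0334] 1.9850443601608276 [ 0.5568 -0.0668  0.558  -0.1002  0.6016 -0.0987  0.6004 -0.0653]
0.05233694312859261Traceback (most recent call last):
  File "<stdin>", line 10, in <module>
  File "h.py", line 15, in pts
    def pts(pic,n): return cloud(pic,bot.regions_of(pic,n)[0]["mask"])
                                     ~~~~~~~~~~~~~~~~~~~~~^^^
IndexError: list index out of range
```

Both views agree with the networks. In the top view the green bottle is at pixel (252,207), in front of the handle at (269,173). The red bolt grip is at (297,176), with the blue block below it at (297,190) and the dropper at (295,212). The tray is at (375,238), with the purple block on its right side at (394,236), so the free half is to the left (+y). The cabinet is yawed about 1.8°. I'm moving above the bottle now.

Emit:
carry_out:
  increments: [8.5,0,0,0,0.13,8.5,0,0,0,0.13,8.5,3.2,-4.4,0,0,8.5,3.2,-4.4,0,0,8.5,3.2,-4.4,0,0]

```text
clock: 2.22
eef_pos: [0.2359, -0.3429, 0.2314]
tool_rot: [1.0, 0.015, 0.0, 0.0]
ft_force: [0.8, 0.1, -0.3]
grip_width: 0.0848
grasp_force: 0.0
```

Emit:
carry_out:
  increments: [8.5,3.2,-4.4,0,0,8.5,3.2,-4.4,0,0,8.5,3.2,-4.4,0,0,8.5,3.2,-4.4,0,0,8.5,3.2,-4.4,0,0]

```text
clock: 2.85
eef_pos: [0.3893, -0.1178, 0.2317]
tool_rot: [1.0, 0.015, 0.001, 0.0]
ft_force: [0.9, -0.8, 1.3]
grip_width: 0.085
grasp_force: 0.0
```

Emit:
carry_out:
  increments: [8.5,3.2,-4.4,0,0,8.5,3.2,-4.4,0,0,8.5,3.2,-4.4,0,0,8.5,3.2,-4.4,2,0,8.5,0,0,0,0]

```text
clock: 3.48
eef_pos: [0.5128, 0.0394, 0.2092]
tool_rot: [0.999, 0.033, -0.002, -0.009]
ft_force: [-0.4, 0.4, -0.5]
grip_width: 0.0851
grasp_force: 0.0
```

```bash
python3 - <<'E'
from h import *
goto([.511,.0635,.114])
E
```

```text
clock 3.475 tcp [0.5128 0.0394 0.2092] x [ 0.9978  0.0667 -0.0035] z [-0.0047  0.0182 -0.9998] delta tool cm [ 0.0153 -2.2447  9.5589]
```

Emit:
carry_out:
  increments: [8.5,0,-2.2,0,0,8.5,0,0,3.2,0,8.5,0,0,3.2,0,8.5,0,0,3,0,8.5,0,0,0,0]

```text
clock: 4.1
eef_pos: [0.5091, 0.0494, 0.1167]
tool_rot: [0.999, 0.04, -0.003, -0.014]
ft_force: [-0.6, 0.5, 0.7]
grip_width: 0.0846
grasp_force: 0.0
```

```bash
python3 - <<'E'
from h import *
goto([.511,.0635,.114])
E
```

```text
clock 4.1 tcp [0.5091 0.0494 0.1167] x [ 0.9967  0.0807 -0.0048] z [-0.007   0.028  -0.9996] delta tool cm [ 0.2997 -1.3802  0.3069]
```

```bash
python3 - <<'E'
from h import *
t,Rt,o=tool(); print(o["joint_pos"],o["joint_vel"],o["tau"],t,o["ft_torque"])
E
```

```text
[ 0.0799  0.3464 -0.1612  1.068   0.0285  3.1406] [ 0.0013 -0.0258  0.0666  0.0261 -0.0014 -0.0014] [  0.0483 -38.8327  22.2668  -0.4061   0.0932  -0.    ] [0.5091 0.0494 0.1167] [-0.0042  0.0018  0.0293]
```

Joint 6 is at its limit, so yaw must not go below j1. I'll lift a little and turn the tool the other way.

Emit:
carry_out:
  increments: [8.5,0,0,-5,-0.1,8.5,0,0,0,-0.18,8.5,0,0,0,-0.18,8.5,0,0,0,-0.18,8.5,0,0,0,-0.18]

```text
clock: 4.72
eef_pos: [0.5124, 0.0484, 0.1705]
tool_rot: [0.899, 0.438, 0.007, -0.013]
ft_force: [0.6, -0.3, -0.3]
grip_width: 0.0849
grasp_force: 0.0
```

```bash
python3 - <<'E'
from h import *
goto([.511,.0635,.114]); print(bot.get_obs()["joint_pos"])
E
```

```text
clock 4.725 tcp [0.5124 0.0484 0.1705] x [0.6161 0.7874 0.0232] z [ 0.0011  0.0286 -0.9996] delta tool cm [ 0.9715 -0.9503  5.6895]
[ 0.0773  0.3013 -0.0754  1.1908  0.0285  2.3119]
```

Emit:
carry_out:
  increments: [8.5,1,-0.9,1.7,0,8.5,0,0,2,0,8.5,0,0,2,0,8.5,0,0,0,0,8.5,0,0,0,0]

```text
clock: 5.35
eef_pos: [0.5117, 0.0636, 0.1131]
tool_rot: [0.9, 0.436, 0.006, -0.013]
ft_force: [0.1, -0.3, 1.3]
grip_width: 0.0851
grasp_force: 0.0
```

```bash
python3 - <<'E'
from h import *
goto([.511,.0635,.114])
p=bot.camera("scene"); print(place(p,"bottle")); cv2.imwrite("pics/s1.png",cv2.resize(p["pixels"][130:290,200:400],None,fx=3,fy=3))
E
```

```text
clock 5.35 tcp [0.5117 0.0636 0.1131] x [0.6205 0.7839 0.0225] z [ 0.0003  0.0285 -0.9996] delta tool cm [-0.0488 -0.0568 -0.087 ]
[(0.77, array([ 0.5136,  0.0602, -0.0047]))]
```

View pics/s1.png

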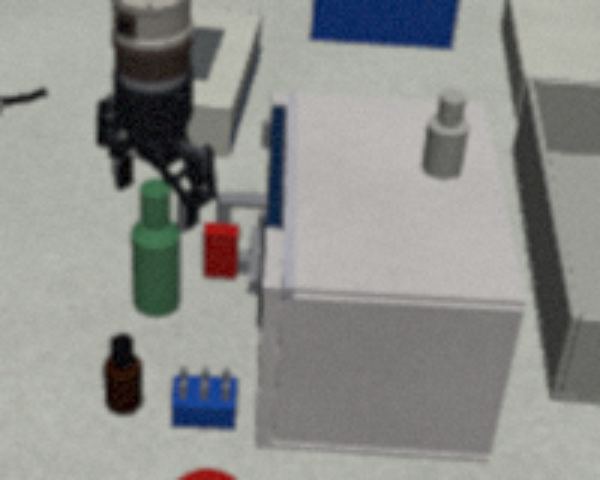

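The bottle cap at (155,200) in the crop sits between the two fingers, at (122,175) and (190,210). Closing now.

Emit:
carry_out:
  increments: [2.5,0,0,0,0,2.5,0,0,0,0,2.5,0,0,0,0,2.5,0,0,0,0,2.5,0,0,0,0]

```text
clock: 6.08
eef_pos: [0.5112, 0.0636, 0.1114]
tool_rot: [0.9, 0.436, 0.005, -0.013]
ft_force: [0.6, -0.4, 0.5]
grip_width: 0.0297
grasp_force: 59.2
```

Emit:
carry_out:
  increments: [2.5,0,0,0,0,2.5,0,0,-1.5,0,2.5,0,0,-4,0,2.5,0,0,-4,0,2.5,0,0,-3.5,0]

```text
clock: 6.7
eef_pos: [0.5106, 0.0601, 0.2431]
tool_rot: [0.9, 0.436, 0.005, -0.013]
ft_force: [1.0, 0.9, -1.5]
grip_width: 0.0298
grasp_force: 59.3
```

```bash
python3 - <<'E'
from h import *
goto([.4265,-.302,.26]); print(bot.get_obs()["joint_pos"])
p=bot.camera("scene"); print(place(p,"bottle"))
E
```

```text
clock 6.7 tcp [0.5106 0.0601 0.2431] x [0.6202 0.7842 0.0206] z [-0.0029  0.0286 -0.9996] delta tool cm [-33.5717  15.8148  -2.7043]
[0.1001 0.264  0.0661 1.373  0.0287 2.3399]
[(0.58, array([0.5132, 0.0556, 0.1255]))]
```

Emit:
carry_out:
  increments: [2.5,-2.5,1.2,-0.5,0,2.5,-4.5,2.1,-0.5,0,2.5,-5.2,2.5,0,0,2.5,-5.2,2.5,0,0,2.5,-5.2,2.5,0,0]

```text
clock: 7.42
eef_pos: [0.4543, -0.1856, 0.2433]
tool_rot: [0.9, 0.436, 0.004, -0.014]
ft_force: [1.1, 0.2, -3.2]
grip_width: 0.0297
grasp_force: 59.2
```

Emit:
carry_out:
  increments: [2.5,-5.2,2.4,0,0,2.5,-4,1.8,0,0,2.5,-1.8,0.8,0,0,2.5,0,0,0,0,2.5,0,0,0,0]

```text
clock: 8.05
eef_pos: [0.4267, -0.3004, 0.2408]
tool_rot: [0.9, 0.436, 0.005, -0.014]
ft_force: [-0.1, 0.7, -1.8]
grip_width: 0.0298
grasp_force: 59.2
```

```bash
python3 - <<'E'
from h import *
goto([.4265,-.302,.26]); print(bot.get_obs()["joint_pos"])
for c in ["scene","top"]:
    p=bot.camera(c); print(c,place(p,"bottle"),place(p,"tray"),place(p,"purple_block"))
E
```

```text
clock 8.05 tcp [ 0.4267 -0.3004  0.2408] x [0.6193 0.7848 0.0212] z [-0.0033  0.0296 -0.9996] delta tool cm [-0.0958  0.0394 -1.9253]
[-0.6262  0.2967  0.1045  1.3986  0.022   1.6122]
scene [(0.91, array([ 0.4246, -0.3027,  0.1263]))] [(0.83, array([ 0.4209, -0.3556, -0.0027]))] [(0.65, array([ 0.4327, -0.4122, -0.0002])), (0.41, array([ 0.426 , -0.3009,  0.1248]))]
top [(0.58, array([ 0.426 , -0.2983,  0.1291]))] [(0.63, array([ 0.4247, -0.3522,  0.005 ]))] []
```

Emit:
carry_out:
  increments: [2.5,-0.4,0.3,3,0,2.5,0,0,4,0,2.5,0,0,3,0,2.5,0,0,1.5,0,2.5,0,0,0.4,0]

```text
clock: 9.07
eef_pos: [0.426, -0.3031, 0.1216]
tool_rot: [0.9, 0.436, 0.005, -0.014]
ft_force: [0.6, 0.7, -2.2]
grip_width: 0.0298
grasp_force: 59.2
```

Emit:
carry_out:
  increments: [2.5,0,0,0.2,0,2.5,0,0,0.2,0,2.5,0,0,0.1,0,2.5,0,0,0,0,2.5,0,0,0,0]

```text
clock: 9.7
eef_pos: [0.4263, -0.3033, 0.1173]
tool_rot: [0.9, 0.436, 0.005, -0.013]
ft_force: [-0.3, -0.3, -2.4]
grip_width: 0.0296
grasp_force: 59.2
```

```bash
python3 - <<'E'
from h import *
goto([.4265,-.302,.1164])
for c in ["scene","top"]:
    p=bot.camera(c); print(c,place(p,"bottle"))
E
```

```text
clock 9.7 tcp [ 0.4263 -0.3033  0.1173] x [0.6203 0.7841 0.0204] z [-0.0023  0.0279 -0.9996] delta tool cm [ 0.1173 -0.0624  0.0917]
scene [(0.84, array([ 0.4251, -0.3033,  0.0017]))]
top [(0.67, array([ 0.427 , -0.3033,  0.0055]))]
```

Emit:
carry_out:
  increments: [2.5,0,0,0.1,0,2.5,0,0,0,0,4.5,0,0,0,0,6.5,0,0,0,0,8,0,0,0,0]

```text
clock: 10.52
eef_pos: [0.4262, -0.3033, 0.1161]
tool_rot: [0.9, 0.436, 0.005, -0.013]
ft_force: [0.0, 1.2, 0.3]
grip_width: 0.0786
grasp_force: 0.0
```

Emit:
carry_out:
  increments: [8,0,0,0,0,8,0,0,-1,0,8,0,0,-2,0,8,0,0,-3,0,8,0,0,-4,0]

```text
clock: 11.15
eef_pos: [0.426, -0.3057, 0.2169]
tool_rot: [0.9, 0.436, 0.005, -0.014]
ft_force: [0.9, -0.9, -0.2]
grip_width: 0.0803
grasp_force: 0.0
```

Emit:
carry_out:
  increments: [8,0,0,-3,-0.1,6,0,0,-1,-0.18,5,0,0,0,-0.18,5,0,0,0,-0.18,5,0,0,0,-0.18]

```text
clock: 11.78
eef_pos: [0.4266, -0.3072, 0.2569]
tool_rot: [0.649, 0.76, 0.01, -0.01]
ft_force: [-1.0, -0.2, 0.5]
grip_width: 0.05
grasp_force: 0.0
```

Emit:
carry_out:
  increments: [5,0,0,0,-0.18,5,0,0,0,-0.18,5,0,0,0,-0.18,5,0,0,0,-0.18,5,0,0,0,-0.18]

```text
clock: 12.4
eef_pos: [0.4266, -0.3072, 0.2568]
tool_rot: [0.254, 0.967, 0.013, -0.004]
ft_force: [-0.0, 0.4, -0.6]
grip_width: 0.0501
grasp_force: 0.0
```

```bash
python3 - <<'E'
from h import *
t,Rt,o=tool(); print(o["joint_pos"], np.arctan2(Rt[1,0],Rt[0,0]))
for c in ["scene","top"]:
    p=bot.camera(c); print(c,place(p,"bottle"),place(p,"bolt_grip"))
E
```

```text
[-0.6363  0.2978  0.1475  1.4385  0.0211 -0.1226] 2.627830819755686
scene [(0.91, array([ 0.4252, -0.3038,  0.0005]))] [(0.86, array([ 0.5931, -0.0651,  0.2064])), (0.43, array([ 0.4344, -0.4152, -0.0044]))]
top [(0.64, array([ 0.4293, -0.3014,  0.0043]))] [(0.56, array([ 0.5925, -0.0627,  0.2124]))]
```

Emit:
carry_out:
  increments: [5,0,0,0,-0.18,5,0,0,0,-0.18,5,0,0,0,-0.18,5,-2.9,3.95,0,0,5,-2.9,3.95,0,0]

```text
clock: 13.32
eef_pos: [0.4833, -0.2267, 0.2583]
tool_rot: [-0.008, 1.0, 0.014, -0.001]
ft_force: [0.5, -0.7, -0.1]
grip_width: 0.05
grasp_force: 0.0
```

Emit:
carry_out:
  increments: [5,-2.9,3.95,0,0,5,-2.9,3.95,0,0,5,-2.9,3.95,0,0,5,-2.9,3.95,0,0,5,0,0,0,0]

```text
clock: 13.95
eef_pos: [0.5972, -0.0637, 0.2617]
tool_rot: [-0.012, 1.0, 0.014, -0.001]
ft_force: [-0.7, 0.3, 0.5]
grip_width: 0.0504
grasp_force: 0.0
```

```bash
python3 - <<'E'
from h import *
t,Rt,o=tool(); print(o["joint_pos"], np.arctan2(Rt[1,0],Rt[0,0])); goto([.593,-.0645,.178])
E
```

```text
[-0.1204  0.4444  0.3737  1.5064  0.0282 -0.1444] -3.1176812195129116
clock 13.95 tcp [ 0.5972 -0.0637  0.2617] x [-0.9997 -0.0239  0.0022] z [-0.0028  0.0287 -0.9996] delta tool cm [ 0.4028 -0.3154  8.3626]
```

Emit:
carry_out:
  increments: [5,0.4,-0.3,2,0,5,0,0,2.5,0,5,0,0,2.5,0,5,0,0,1.3,0,5,0,0,0,0]

```text
clock: 14.58
eef_pos: [0.5907, -0.068, 0.1785]
tool_rot: [-0.01, 1.0, 0.014, -0.002]
ft_force: [-0.3, 0.1, 0.1]
grip_width: 0.0497
grasp_force: 0.0
```

```bash
python3 - <<'E'
from h import *
goto([.593,-.0645,.178])
p=bot.camera("scene"); print(place(p,"bolt_grip"));cv2.imwrite("pics/s2.png",cv2.resize(p["pixels"][130:290,200:400],None,fx=3,fy=3))
E
```

```text
clock 14.575 tcp [ 0.5907 -0.068   0.1785] x [-0.9998 -0.0191  0.0042] z [-0.0048  0.0283 -0.9996] delta tool cm [-0.2368  0.3414  0.0616]
[(0.46, array([ 0.5935, -0.0643,  0.2099]))]
```

View pics/s2.png

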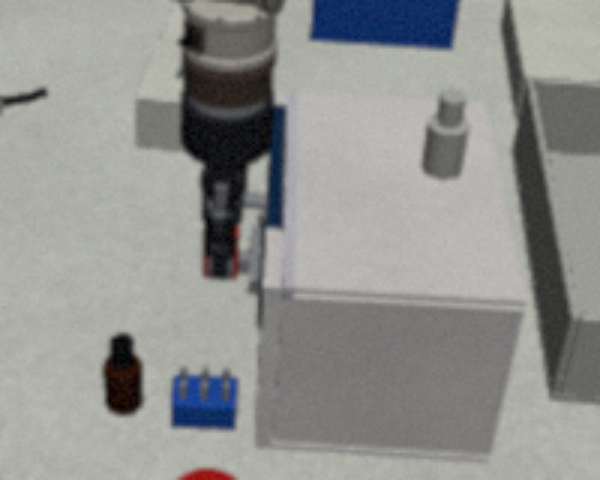

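The fingers straddle the red grip, seen at (222,255) in the crop. Closing, then sliding towards −y.

Emit:
carry_out:
  increments: [5,-0.2,0.3,0,0,1,0,0,0,0,1,0,0,0,0,1,0,0,0,0,1,0,0,0,0]

```text
clock: 15.3
eef_pos: [0.5938, -0.0645, 0.1799]
tool_rot: [-0.01, 1.0, 0.014, -0.001]
ft_force: [0.6, 0.6, 4.1]
grip_width: 0.0155
grasp_force: 59.3
```

Emit:
carry_out:
  increments: [1,0,0,0,0,1,0,-0.8,0,0,1,0,-1.4,0,0,1,0,-1.4,0,0,1,0,-1.0,0,0]

```text
clock: 15.92
eef_pos: [0.5957, -0.1112, 0.1798]
tool_rot: [-0.01, 1.0, 0.014, 0.001]
ft_force: [-0.3, 2.4, 8.9]
grip_width: 0.0155
grasp_force: 60.4
```

```bash
python3 - <<'E'
from h import *
goto([.593,-.0645,.178])
p=bot.camera("top"); print(place(p,"bolt_grip"),place(p,"cabinet"),place(p,"door_handle"))
E
```

```text
clock 15.925 tcp [ 0.5957 -0.1112  0.1798] x [-0.9998 -0.0202 -0.0019] z [ 0.0013  0.0281 -0.9996] delta tool cm [0.174  4.6644 0.3113]
[(0.38, array([ 0.5946, -0.1132,  0.2115]))] [(0.8, array([0.6407, 0.0271, 0.001 ]))] [(0.7, array([0.5884, 0.0066, 0.1964])), (0.66, array([0.6417, 0.0271, 0.0015]))]
```

Emit:
carry_out:
  increments: [1,0,-0.4,0,0,1,0,-0.3,0,0,1,0,-0.2,0,0,1,0,0,0,0,1,0,0,0,0]

```text
clock: 16.75
eef_pos: [0.596, -0.1191, 0.1798]
tool_rot: [-0.01, 1.0, 0.015, 0.001]
ft_force: [-0.4, 3.6, 9.5]
grip_width: 0.0149
grasp_force: 60.6
```

Emit:
carry_out:
  increments: [1,0,-0.2,0,0,1,0,0,0,0,1,0,0,0,0,1,0,0,0,0,1,0,0,0,0]

```text
clock: 17.38
eef_pos: [0.596, -0.1192, 0.1798]
tool_rot: [-0.011, 1.0, 0.016, 0.001]
ft_force: [0.2, 8.8, 9.9]
grip_width: 0.0148
grasp_force: 61.1
```

The bolt hit its end stop: about 54.7 mm of travel, then force rising with no motion. Releasing and going to the door handle.

Emit:
carry_out:
  increments: [5,0,0.2,0,0,5,0,0,0,0,5,0,0,0,0,5,0,0,-3,0,5,0,0,-4,0]

```text
clock: 18.0
eef_pos: [0.5937, -0.1217, 0.2467]
tool_rot: [-0.01, 1.0, 0.015, -0.003]
ft_force: [0.4, -0.7, 1.0]
grip_width: 0.0503
grasp_force: 0.0
```

Emit:
carry_out:
  increments: [5,0,0,-0.5,0,5,0.3,4,0,0,5,0.2,4.5,0,0,5,0.2,4,0,0,5,0,0,0,0]

```text
clock: 18.62
eef_pos: [0.5846, 0.0057, 0.2553]
tool_rot: [-0.012, 1.0, 0.014, -0.002]
ft_force: [0.6, 0.7, -0.0]
grip_width: 0.0501
grasp_force: 0.0
```

```bash
python3 - <<'E'
from h import *
for c in ["top","scene"]:
    p=bot.camera(c); print(c,place(p,"bolt_grip",1),place(p,"door_handle"),place(p,"door_hinge",1),place(p,"blue_block",1),place(p,"dropper",1))
goto([.5865,.007,.158]); print(bot.get_obs()["joint_pos"])
E
```

```text
top [(0.56, array([ 0.5962, -0.1207,  0.2106]))] [(0.8, array([0.5888, 0.0084, 0.198 ])), (0.73, array([0.5147, 0.4565, 0.0035]))] [(0.74, array([0.6351, 0.159 , 0.2027]))] [] []
scene [(0.86, array([ 0.5988, -0.1143,  0.2104]))] [(0.79, array([0.5835, 0.0044, 0.1911]))] [(0.81, array([0.6374, 0.1461, 0.1975]))] [(0.61, array([ 0.5792, -0.0917,  0.0005]))] [(0.57, array([ 0.4984, -0.0863, -0.0033]))]
clock 19.225 tcp [0.5853 0.0028 0.2563] x [-0.9998 -0.0195  0.002 ] z [-0.0026  0.0281 -0.9996] delta tool cm [-0.1431  0.1422  9.8405]
[-0.0098  0.4092  0.3065  1.471   0.0281 -0.0293]
```

Emit:
carry_out:
  increments: [5,-0.1,0.1,2.4,0,5,0,0,2.5,0,5,0,0,2.5,0,5,0,0,2.3,0,5,0,0,0,0]

```text
clock: 19.85
eef_pos: [0.5844, 0.007, 0.1574]
tool_rot: [-0.01, 1.0, 0.014, -0.003]
ft_force: [0.1, -0.5, -0.1]
grip_width: 0.0498
grasp_force: 0.0
```

Emit:
carry_out:
  increments: [1,0,0,0,0,1,0,0,0,0,1,0,0,0,0,1,0,0,0,0,1,0,0,0,0]

```text
clock: 20.48
eef_pos: [0.587, 0.0088, 0.1611]
tool_rot: [-0.011, 1.0, 0.015, 0.0]
ft_force: [0.2, 6.5, 1.4]
grip_width: 0.0128
grasp_force: 58.4
```

Emit:
carry_out:
  increments: [1,0.3,0.1,0,0.02,1,0.8,0.3,0,0.056,1,0.8,0.3,0,0.056,1,0.8,0.3,0,0.056,1,0.8,0.3,0,0.056]

```text
clock: 21.1
eef_pos: [0.5531, 0.0244, 0.1612]
tool_rot: [0.111, 0.994, 0.015, -0.001]
ft_force: [1.8, 6.6, -2.2]
grip_width: 0.0124
grasp_force: 58.4
```

Emit:
carry_out:
  increments: [1,0.3,0.1,0,0.02,1,0.3,0.1,0,0.02,1,0,0,0,0,1,0,0,0,0,1,0,0,0,0]

```text
clock: 21.72
eef_pos: [0.5478, 0.0279, 0.1612]
tool_rot: [0.13, 0.991, 0.015, -0.002]
ft_force: [2.4, 6.8, -0.4]
grip_width: 0.0128
grasp_force: 58.6
```

Emit:
carry_out:
  increments: [1,0.2,0.1,0,0.015,1,0.2,0.1,0,0.015,1,0,0,0,0,1,0,0,0,0,1,0,0,0,0]

```text
clock: 22.35
eef_pos: [0.5472, 0.0283, 0.1612]
tool_rot: [0.145, 0.989, 0.013, 0.001]
ft_force: [7.5, 0.1, -6.3]
grip_width: 0.0128
grasp_force: 60.4
```

```bash
python3 - <<'E'
from h import *
for c in ["top","scene"]:
    p=bot.camera(c); print(c,place(p,"catch_pad"),place(p,"door_handle",1),place(p,"door_hinge",1))
    cv2.imwrite(f"pics/a_{c}.png",cv2.resize(p["pixels"][120:220,190:340] if c=="top" else p["pixels"][140:270,230:360],None,fx=5,fy=5,interpolation=cv2.INTER_CUBIC)[:600])
goto([.6163,-.0111,.182])
E
```

```text
top [] [(0.47, array([ 0.5795, -0.0832, -0.0016]))] [(0.76, array([0.6357, 0.1572, 0.1972]))]
scene [(0.55, array([ 0.6151, -0.0121,  0.1775]))] [(0.62, array([0.5418, 0.0255, 0.1893]))] [(0.58, array([0.6326, 0.1484, 0.199 ]))]
clock 22.75 tcp [0.5473 0.0283 0.1612] x [-0.9577  0.2877  0.0024] z [ 0.0052  0.0258 -0.9997] delta tool cm [-7.7409 -1.732  -2.1441]
```

View pics/a_top.png

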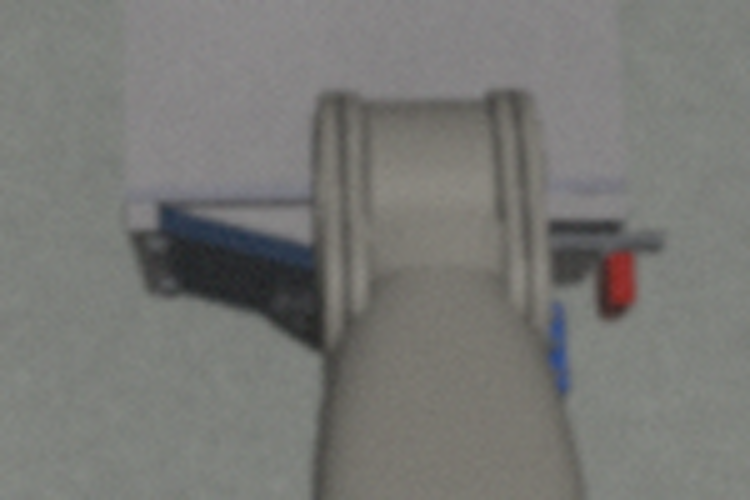

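The top view is mostly blocked by the arm, but the navy door stands ajar from (165,215) to (310,255) and the bolt grip is at (618,280), at its end. The catch has stopped the door (7.5 N). Now I'll let go, lift, and look into the gap.

Emit:
carry_out:
  increments: [3,0,0,0,0,5,0,0,0,0,5,0,0,0,0,5,0,0,-4,0,5,0,0,-5,0]

```text
clock: 23.38
eef_pos: [0.5426, 0.0263, 0.25]
tool_rot: [0.146, 0.989, 0.013, -0.005]
ft_force: [0.8, -0.2, -0.1]
grip_width: 0.05
grasp_force: 0.0
```

Emit:
carry_out:
  increments: [0,0,0,-2,-0.1,0,-2.5,-0.6,0,0,0,0,0,0,0,0,0,0,0,0,0,0,0,0,0]

```text
clock: 24.0
eef_pos: [0.5664, 0.0153, 0.2694]
tool_rot: [0.097, 0.995, 0.014, -0.003]
ft_force: [-0.2, -0.2, 0.8]
grip_width: 0.0002
grasp_force: 0.0
```

```bash
python3 - <<'E'
from h import *
for c in ["top","scene"]:
    p=bot.camera(c); print(c,place(p,"catch_pad"),place(p,"door_handle",1),place(p,"door_hinge",1))
cv2.imwrite(f"pics/b_{c}.png",cv2.resize(p["pixels"][140:260,240:360],None,fx=5,fy=5,interpolation=cv2.INTER_CUBIC))
goto([.6158,-.0115,.2])
E
```

```text
top [] [(0.55, array([0.5489, 0.0305, 0.1984]))] [(0.58, array([0.6378, 0.1591, 0.1982]))]
scene [(0.66, array([ 0.6154, -0.0136,  0.1749]))] [(0.94, array([0.5442, 0.0264, 0.1908]))] [(0.48, array([ 0.5142,  0.4531, -0.0081]))]
clock 24.4 tcp [0.5671 0.0151 0.2698] x [-0.9813  0.1924  0.008 ] z [-0.0026  0.0282 -0.9996] delta tool cm [-5.3465 -1.8615  6.8857]
```

View pics/b_scene.png

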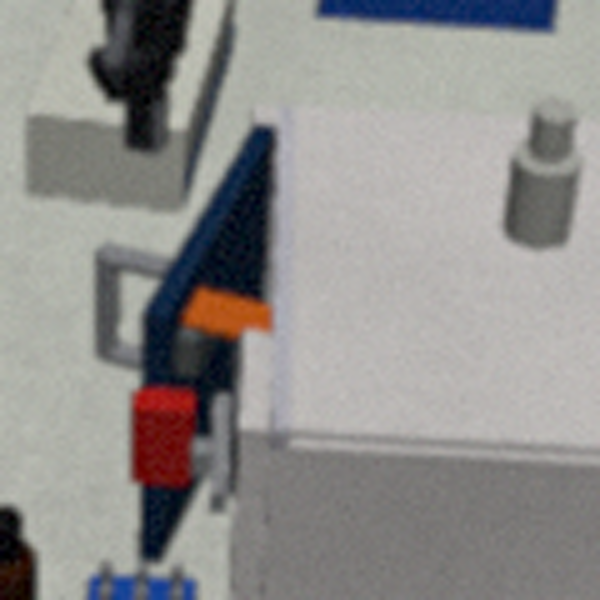

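The door is ajar with the orange tongue showing at (225,312) in the crop, between the door and the rail. I'll refine its position from the depth image and the tool mask geometry.

```bash
python3 - <<'E'
from h import *
p=bot.camera("scene")
h=cv2.cvtColor(p["pixels"],cv2.COLOR_BGR2HSV)
m=(h[...,0]>5)&(h[...,0]<18)&(h[...,1]>140); m[:180]=0;m[220:]=0;m[:,:270]=0;m[:,310:]=0
q=cloud(p,m); print(m.sum(),np.median(q,0),q.min(0),q.max(0)); 
q=q[abs(q[:,2]-.182)<.012]; c,s,a=cv2.minAreaRect(q[:,:2].astype(np.float32)); print(c,s,a)
P=cloud(p,np.ones((384,512),bool)); d=P[(abs(P[:,2]-.198)<.004)&(P[:,0]>.54)&(P[:,0]<.66)&(P[:,1]>-.12)&(P[:,1]<.16)]
for y in np.arange(-.05,.16,.02):
    e=np.sort(d[abs(d[:,1]-y)<.006][:,0]); print(round(y,2),e[:3],e[-3:],len(e), np.diff(e).max() if len(e)>1 else 0, e[np.argmax(np.diff(e))] if len(e)>1 else 0)
goto([.6158,-.0115,.2])
E
```

```text
131 [ 0.6146 -0.0119  0.1797] [ 0.5923 -0.0306  0.0761] [0.6395 0.1315 0.1832]
(0.6169635057449341, -0.01119019091129303) (0.03785648196935654, 0.048110757023096085) 69.80587005615234
-0.05 [0.6297 0.63   0.6323] [0.6586 0.6588 0.659 ] 31 0.0026748908425906492 0.6322956703375664
-0.03 [0.5744 0.5767 0.5772] [0.6553 0.6578 0.658 ] 29 0.0540462290147512 0.5902087793951476
-0.01 [0.5805 0.5808 0.5828] [0.657  0.6595 0.6596] 35 0.048776780977224155 0.5942287799763699
0.01 [0.5866 0.5871 0.5872] [0.6584 0.6586 0.6589] 34 0.04390187790877553 0.5980669601241559
0.03 [0.5908 0.5931 0.5935] [0.655  0.6553 0.6578] 28 0.038857728163268046 0.6020058829568877
0.05 [0.5946 0.5967 0.5969] [0.6569 0.6595 0.6598] 35 0.031198601395468928 0.6085877547833647
0.07 [0.6008 0.6013 0.6016] [0.6587 0.6589 0.6591] 28 0.028610225588327376 0.6129049722704633
0.09 [0.6029 0.6081 0.6085] [0.6578 0.658  0.6583] 28 0.020285140984997896 0.6201001760422741
0.11 [0.6098 0.6102 0.6124] [0.6569 0.6574 0.6599] 28 0.014765464862777411 0.6245080613891261
0.13 [0.6147 0.6148 0.6172] [0.659  0.6592 0.6594] 32 0.008700893889189376 0.6293970377300677
0.15 [0.6217 0.6221 0.6224] [0.6555 0.6583 0.6585] 30 0.0030217471435335375 0.652259616955142
clock 24.45 tcp [0.5671 0.0151 0.2698] x [-0.9813  0.1925  0.0079] z [-0.0026  0.0281 -0.9996] delta tool cm [-5.3429 -1.8597  6.8867]
```

Emit:
carry_out:
  increments: [0,-2.7,-0.9,0,0,0,-2.7,-1,0,0,0,0,0,2.5,0,0,0,0,2,0,0,0,0,0,0]

```text
clock: 25.08
eef_pos: [0.6152, -0.0127, 0.2217]
tool_rot: [0.097, 0.995, 0.014, -0.005]
ft_force: [-0.8, -0.8, 0.3]
grip_width: -0.0005
grasp_force: 0.0
```

```bash
python3 - <<'E'
from h import *
goto([.6165,-.0115,.19]); print(bot.get_obs()["joint_pos"])
E
```

```text
clock 25.075 tcp [ 0.6152 -0.0127  0.2217] x [-0.9812  0.1926  0.0124] z [-0.0071  0.0283 -0.9996] delta tool cm [-0.1457  0.0617  3.175 ]
[-0.0345  0.4857  0.3361  1.4292  0.0281  0.1594]
```

Emit:
carry_out:
  increments: [0,-0.1,0,1.5,0,0,0,0,1.5,0,0,0,0,1,0,0,0,0,0.5,0,0,0,0,0,0]

```text
clock: 25.7
eef_pos: [0.6172, -0.0117, 0.1789]
tool_rot: [0.097, 0.995, 0.014, -0.003]
ft_force: [-1.4, -0.8, 2.6]
grip_width: -0.0001
grasp_force: 1.0
```

Emit:
carry_out:
  increments: [0,0,0,0.4,0,0,0,0,0.2,0,0,0,0,0,0,0,0,0,0,0,0,0,0,0,0]

```text
clock: 26.32
eef_pos: [0.6174, -0.0117, 0.1731]
tool_rot: [0.097, 0.995, 0.014, -0.002]
ft_force: [0.5, -1.9, 2.9]
grip_width: 0.0002
grasp_force: 1.7
```

Emit:
carry_out:
  increments: [0,0,0,0.2,0,0,0,0,0.2,0,0,0,0,0,0,0,0,0,0,0,0,0,0,0,0]

```text
clock: 26.95
eef_pos: [0.6171, -0.0116, 0.1689]
tool_rot: [0.097, 0.995, 0.014, -0.003]
ft_force: [-0.1, -3.1, 5.3]
grip_width: -0.0002
grasp_force: 2.3
```

Emit:
carry_out:
  increments: [0,0.4,0,0,0.03,0,0.4,0,0,0.03,0,0.4,0,0,0,0,0.7,-0.1,0,0.04,0,0.7,-0.1,0,0.04]

```text
clock: 27.58
eef_pos: [0.5912, -0.0058, 0.1691]
tool_rot: [0.167, 0.986, 0.015, -0.004]
ft_force: [1.1, -1.0, 5.0]
grip_width: -0.0001
grasp_force: 2.2
```

Emit:
carry_out:
  increments: [0,0.7,-0.1,0,0.045,0,0.7,-0.1,0,0.045,0,0.7,-0.1,0,0.045,0,0.7,-0.1,0,0.045,0,0,0,0,0]

```text
clock: 28.2
eef_pos: [0.5641, 0.0026, 0.1696]
tool_rot: [0.253, 0.967, 0.015, -0.005]
ft_force: [1.0, 3.9, 4.7]
grip_width: -0.0002
grasp_force: 2.2
```

```bash
python3 - <<'E'
from h import *
goto([.6165,-.0115,.17])
for c in ["scene","top"]:
    p=bot.camera(c); print(place(p,"catch_pad"),place(p,"door_handle"))
    if c=="scene": cv2.imwrite(f"pics/c_{c}.png",cv2.resize(p["pixels"][140:260,220:360],None,fx=5,fy=5,interpolation=cv2.INTER_CUBIC))
E
```

```text
clock 28.2 tcp [0.5641 0.0026 0.1696] x [-0.872   0.4892  0.0172] z [-0.0019  0.0318 -0.9995] delta tool cm [-5.2589  1.3422 -0.095 ]
[(0.63, array([0.5643, 0.0018, 0.1635]))] [(0.57, array([0.5076, 0.0607, 0.1908]))]
[] [(0.83, array([0.5137, 0.0639, 0.1982]))]
```

View pics/c_scene.png

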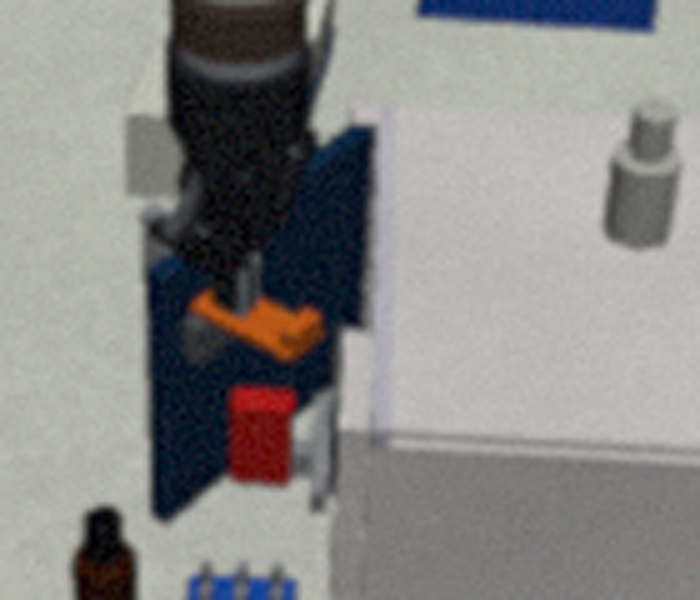

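The catch is clear of the rail: the orange barb at (305,325) in the crop is in front of the cabinet and the door is at about 0.6 rad. I'll keep pressing and push the door further round.

Emit:
carry_out:
  increments: [0,0.8,-0.1,0,0.06,0,0.9,-0.1,0,0.065,0,0.9,-0.1,0,0.06,0,0.9,-0.1,0,0.06,0,0.9,-0.1,0,0.06]

```text
clock: 29.12
eef_pos: [0.5268, 0.0224, 0.1702]
tool_rot: [0.399, 0.917, 0.013, -0.006]
ft_force: [1.6, 1.7, 4.0]
grip_width: 0.0001
grasp_force: 2.1
```

Emit:
carry_out:
  increments: [0,0.9,-0.1,0,0.06,0,0.9,-0.1,0,0.06,0,0.9,-0.1,0,0.06,0,0.9,-0.1,0,0.06,0,0,0,0,0]

```text
clock: 29.75
eef_pos: [0.501, 0.0483, 0.1708]
tool_rot: [0.505, 0.863, 0.011, -0.008]
ft_force: [1.5, 1.4, 3.6]
grip_width: -0.0001
grasp_force: 2.0
```

```bash
python3 - <<'E'
from h import *
goto([.6165,-.0115,.17]); print(bot.get_obs()["joint_pos"])
for c in ["scene","top"]:
    p=bot.camera(c); print(place(p,"catch_pad"),place(p,"door_handle"))
    for _,q in place(p,"door_handle",1): r=q[:2]-[.6364,.154]; print("theta",-1.898-np.arctan2(r[1],r[0])%(2*np.pi)+2*np.pi)
E
```

```text
clock 29.75 tcp [0.501  0.0483 0.1708] x [-0.4908  0.8709  0.0252] z [-0.0022  0.0276 -0.9996] delta tool cm [-10.8787   7.129   -0.1063]
[ 0.0794  0.2819 -0.1012  1.1877  0.0277  1.1371]
[(0.66, array([ 0.4276, -0.3026,  0.0002])), (0.64, array([0.5034, 0.0509, 0.1647]))] [(0.66, array([0.4799, 0.1252, 0.1936]))]
theta 1.0615698836989065
[] [(0.98, array([0.4827, 0.1311, 0.1992]))]
theta 1.0958400070190812
```

Emit:
carry_out:
  increments: [0,0.9,-0.1,0,0.055,0,0.9,-0.1,0,0.055,0,0.9,-0.1,0,0.055,0,0.9,-0.1,0,0.055,0,0.8,-0.1,0,0.05]

```text
clock: 30.78
eef_pos: [0.4781, 0.0862, 0.1716]
tool_rot: [0.617, 0.787, 0.009, -0.01]
ft_force: [0.2, -0.1, 5.0]
grip_width: 0.0002
grasp_force: 1.9
```

Emit:
carry_out:
  increments: [0,0.8,-0.1,0,0.05,0,0.8,-0.1,0,0.05,0,0.7,-0.1,0,0.045,0,0.5,0,0,0.03,0,0,0,0,0]

```text
clock: 31.4
eef_pos: [0.4692, 0.1131, 0.1718]
tool_rot: [0.683, 0.73, 0.007, -0.012]
ft_force: [-2.7, -0.2, 3.8]
grip_width: 0.0001
grasp_force: 1.9
```

```bash
python3 - <<'E'
from h import *
goto([.6165,-.0115,.17])
for c in ["scene","top"]:
    p=bot.camera(c)
    for _,q in place(p,"door_handle",1): r=q[:2]-[.6364,.154]; print(q,"theta",-1.898-np.arctan2(r[1],r[0])%(2*np.pi)+2*np.pi)
E
```

```text
clock 31.4 tcp [0.4692 0.1131 0.1718] x [-0.0673  0.9974  0.0269] z [-0.0069  0.0265 -0.9996] delta tool cm [-13.4231  13.8559  -0.2502]
[0.4824 0.1935 0.1897] theta 1.4946555625650042
[ 0.6041 -0.3262  0.0022] theta -0.26003960720624786
```

Emit:
carry_out:
  increments: [0,0.5,-0.1,0,0.03,0,0.5,0,0,0.03,0,0.2,0,0,0,0,0,0,0,0,0,-0.4,0,-0.5,0]

```text
clock: 32.22
eef_pos: [0.4702, 0.1216, 0.178]
tool_rot: [0.704, 0.71, 0.009, -0.011]
ft_force: [0.4, 0.3, 1.6]
grip_width: 0.0001
grasp_force: 1.1
```

Emit:
carry_out:
  increments: [0,-0.3,0,-1,0,0,0,0,-4,0,0,0,0,-5,0,0,-4,0,0,0,0,-5,0,0,0]

```text
clock: 32.85
eef_pos: [0.4714, 0.025, 0.2766]
tool_rot: [0.704, 0.71, 0.01, -0.01]
ft_force: [0.4, -1.1, 0.4]
grip_width: 0.0002
grasp_force: 0.0
```

Emit:
carry_out:
  increments: [0,-5,3,0,0,0,-5,4,0,0,0,-5,5,0,0,0,-5,3,0,0,0,0,0,0,0]

```text
clock: 33.48
eef_pos: [0.6161, -0.1705, 0.2663]
tool_rot: [0.706, 0.708, 0.008, -0.012]
ft_force: [-1.1, -0.2, -0.4]
grip_width: -0.0002
grasp_force: 0.0
```

```bash
python3 - <<'E'
from h import *
goto([.4,-.1,.28])
P0=dict(purple_block=[.4320,-.410],blue_block=[.580,-.088],dropper=[.501,-.082],spray_can=[.606,-.3296],glove_box=[.5155,.453],bottle=[.4263,-.3025],bolt_grip=[.596,-.1195])
for c in ["scene","top"]:
    p=bot.camera(c)
    for _,q in place(p,"door_handle",1): r=q[:2]-[.6364,.154]; print(q,"theta",-1.898-np.arctan2(r[1],r[0])%(2*np.pi)+2*np.pi)
    for n in P0: print(n,place(p,n,1),P0[n])
    cv2.imwrite(f"pics/d_{c}.png",p["pixels"])
a=cv2.imread("pics/d_scene.png")[100:384,130:430]; b=cv2.imread("pics/d_top.png")[80:364,130:430]
cv2.imwrite("pics/d.png",cv2.resize(np.hstack([a,b]),(800,379)))
E
```

```text
clock 33.475 tcp [ 0.6161 -0.1705  0.2663] x [-0.0017  0.9996  0.0281] z [-0.0056  0.0281 -0.9996] delta tool cm [  7.1193 -21.6041  -1.0503]
[0.4831 0.1983 0.1886] theta 1.5251291624777616
purple_block [(0.92, array([ 0.4319, -0.4148, -0.0015]))] [0.432, -0.41]
blue_block [(0.92, array([ 0.5778, -0.094 ,  0.0017]))] [0.58, -0.088]
dropper [(0.8, array([ 0.5001, -0.0833, -0.003 ]))] [0.501, -0.082]
spray_can [(0.91, array([ 0.6073, -0.3318, -0.0027]))] [0.606, -0.3296]
glove_box [(0.65, array([ 0.5146,  0.4501, -0.0074]))] [0.5155, 0.453]
bottle [(0.86, array([ 0.4251, -0.3023,  0.0036]))] [0.4263, -0.3025]
bolt_grip [(0.91, array([ 0.5927, -0.1173,  0.2093]))] [0.596, -0.1195]
[0.4879 0.2054 0.1958] theta 1.577013167964659
purple_block [(0.69, array([ 0.4317, -0.4097,  0.0065]))] [0.432, -0.41]
blue_block [(0.59, array([ 0.5776, -0.0851, -0.0034]))] [0.58, -0.088]
dropper [(0.5, array([ 0.5051, -0.0771, -0.0004]))] [0.501, -0.082]
spray_can [] [0.606, -0.3296]
glove_box [(0.74, array([0.5152, 0.454 , 0.0008]))] [0.5155, 0.453]
bottle [] [0.4263, -0.3025]
bolt_grip [(0.62, array([ 0.5972, -0.1198,  0.2107]))] [0.596, -0.1195]
```

View pics/d.png

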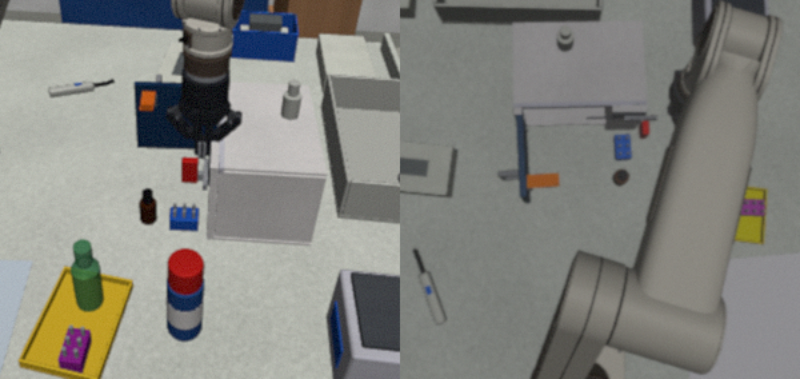

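In the final picture the door stands square to the cabinet: in the top view it runs from (522,115) to (522,195). The bottle is upright in the tray at (87,275), the bolt grip is at its end, and nothing else has moved. The arm is in the air, touching nothing. Handing in.

```bash
python3 -c "
from workcell import bot
print(bot.job_done())"
```

```text
the job is handed in; nothing more can be done
None
```

I handed the job in at about 33.5 s: the bottle is upright in the tray, the bolt is at its end stop, and the door is open and about square. In the last pictures nothing else had moved; the hand-in gave no verdict.

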